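# Load the reagent caddy and clip its cover on

### The arm

A 6-joint arm with a two-finger parallel gripper is mounted at the origin on the work surface. World frame = base frame: x ahead of the robot, y to its left, z up, the work surface at z = 0. Lengths are in m, angles in rad, forces in N, time in s.
With the tool pointing down it reaches from about 0.3 to 0.875 m from the base axis. Payload 6.4 kg.
Tool frame: the origin (TCP) lies midway between the tips of the shut fingers; the grasp point (between the pads) lies 19 mm behind it; z points along the fingers, y is the line along which they close (so a half turn about z gives the same grasp; the last joint's range is limited). The gripper opens to 85 mm and grips with 20 to 120 N. Pads are 22 mm wide; open, the fingers measure 114 mm over their backs; the gripper's body (76 mm by 85 mm) begins 54 mm behind the grasp point. The pads swing forward as they close: fully open they stand 13 mm farther back than shut.
Start: joints at [0.951, 0.181, 1.607, -0, 1.354, -0.206], TCP at [0.231, 0.526, 0.231] pointing down, gripper open.
Joint ranges: [-2.99, 2.99], [-0.89, 2.07], [0.3, 2.58], [-1.14, 4.28], [0, 2.63], [-3.12, 3.12]. Speed limits (rad/s): [2.57, 2.57, 3.01, 3.14, 3.14, 3.14].

### API

Orientations are given as a unit quaternion [w, x, y, z].
In Python, from bench import status, camera, ctrl gives the robot as it stands. The module is installed in compiled form; this text tells all that it offers.
- The arm moves only by the shell command python3 -m handwheel 'ROWS'. ROWS is JSON, a list that holds one entry, the list of rows, each a list of 7 numbers: the opening, from -1 (shut) to 1 (fully open), then the shift along the tool's x, y, z in cm, then the turn, a rotation vector about the tool's x, y, z in degrees. A call has 1 to 10 rows; each row is the pose to reach, as a shift and turn from the pose commanded when the call began, along the tool's axes at that moment; what a row does not reach only later rows make up. A row lasts 1/8 s, in which the tool goes at most 62.5 mm and 10.7 degrees, less where a joint would pass 70% of its speed; a pose out of reach is approached as far as the arm can. A call with a gripper value outside its range is refused whole. The fingers move at their own pace and stop on an object; the grip force is fixed at half the most. Time passes only in rows, so rows that repeat a pose let the fingers close. It gives the time, the measured TCP pose, the force, the opening and the grip force at its end, in the units of the state.
- status.get_obs(): the state, without advancing time (a new reading comes with each control period).
- camera(name): name is "side" or "top"; returns a dict with "frame" (420x560x3 uint8, blue, green, red), "depth" (420x560 float32, m along the optical axis (not along the pixel's ray), 0 where there is no reading), "fx", "fy", "cx", "cy" (pixels), "extrinsics" (4x4, takes a point from camera to world coordinates). Camera axes: x right, y down, z forward; pixel columns grow to the right and rows downward; lengths in m; the calibration is good to about 2 mm. A picture is of the moment at which its call begins.
- ctrl.hand_in(): hands the job in; it is judged then, once.
The state is a dict: "time_s": time; "q": joint angles; "dq": joint speeds; "joint_efforts": joint torques, N m; "eef_pos": TCP position; "eef_rot": TCP orientation; "wrist_force": force on the tool from outside, world axes, zero at the start; "torque": the same for the moment, N m; "opening": opening from 0.0 (shut) to 1.0 (fully open); "grasp_force": force on a finger pad.
Only numpy, scipy, OpenCV 4.12 (cv2) and the standard library are available. Lean on these libraries where they do the work, as an engineer would, in place of code of your own. Each camera call takes 0.05 s, during which the arm holds its last target. There are 200 camera calls.

### The job

Take the reagent pack that leans in the sloped aluminium cradle and stand it upright, fully down, in the one free lane of the white reagent caddy, without dropping it, and let go. Then put the loose white cover on the caddy and press it down at its corners until all four clips have clicked over its edge and it sits flush on the rim. Do not disturb the other things on the bench.

Things in the scene. Friction and masses are not known exactly. Their poses are not given: they have to be found in the camera images.
- pack: Loose ivory reagent pack, 0.14-0.28 kg: block 100 (x) x 26 (y) x 52 mm (z) with a grip fin mid-top, 50 (x) x 14 mm thick (y), from z = 52 to 86 mm. Pinch the fin along y. Origin: centre of the underside; z up through the fin. Symmetric under a half turn about z. It starts in the cradle pitched 25 degrees about y: its z leans to the cradle's -x (robot's side), its +x end is higher.
- cradle: Fixed aluminium cradle holding the pack at the start; foot 130 x 70 mm. Its chute's floor rises 25 degrees towards its +x; the stop at the low end reaches 27 mm and the side cheeks 19 mm up the pack's height, so the fin is clear. Origin: centre of the foot's underside; z up.
- caddy: Fixed white open box, outside 116 (x) x 164 (y) x 97 mm high, walls 4, floor 5 mm. Three lanes along x, centred at y = -44, 0, +44 mm: slots 108 mm long, 30 mm wide, between ribs 25 mm high. Two hold fixed packs like the loose one. A pack that is home has its fin's top 6 mm below the rim. Origin: centre of the underside; z up.
- free_lane: Thin grey marking on the floor of the empty lane (any of the three). Origin at that lane's centre, on its floor (5 mm above the caddy's underside); axes parallel to the caddy's. A pack that is home has its origin here, within the slot's play (4 mm along x, 2 mm along y).
- caddy_mouth (a point): Centre of the caddy's mouth, at the height of the rim's top (97 mm above the caddy's underside); axes as the caddy's.
- cover: Loose white cover, 0.14-0.28 kg: plate 116 (x) x 164 (y) x 4 mm; below it four round-ended pins, diameter 11, length 20 mm, at x = +-45.5, y = +-71.3 mm (inside the caddy's mouth, play 3 mm along x, 1.2 along y); on top a rib handle in the middle, 70 (x) x 14 (y) x 34 mm high. Origin: centre, at the pins' tips; plate top z = 24, handle top 58 mm. Starts standing on its pins on the bench. Symmetric under a half turn.
- corner0 (a point): Pressing spot on the cover's plate top, marked by a grey disc 18 mm across, at x = +46 mm, y = +56 mm of the cover. With its clip home it is 4 mm above the rim.
- corner1 (a point): Pressing spot on the cover's plate top, marked by a grey disc 18 mm across, at x = +46 mm, y = -56 mm of the cover. With its clip home it is 4 mm above the rim.
- corner2 (a point): Pressing spot on the cover's plate top, marked by a grey disc 18 mm across, at x = -46 mm, y = +56 mm of the cover. With its clip home it is 4 mm above the rim.
- corner3 (a point): Pressing spot on the cover's plate top, marked by a grey disc 18 mm across, at x = -46 mm, y = -56 mm of the cover. With its clip home it is 4 mm above the rim.
- clip0 (a joint): Sprung clip outside the caddy's long wall at caddy x = +46, y = +84.8 mm, value = outward deflection (m, 0 to 0.008). Its round nose, diameter 12 mm, overhangs the rim's outer edge by 3.2 mm, axis 9.6 mm above the rim. The cover first rests on the noses, plate about 15 mm above the rim; a push of about 8 to 18 N on a corner springs it past the nose onto the rim, where the nose holds it (a neighbour may go down, or lift, with it).
- clip1 (a joint): Sprung clip outside the caddy's long wall at caddy x = +46, y = -84.8 mm, value = outward deflection (m, 0 to 0.008). Its round nose, diameter 12 mm, overhangs the rim's outer edge by 3.2 mm, axis 9.6 mm above the rim. The cover first rests on the noses, plate about 15 mm above the rim; a push of about 8 to 18 N on a corner springs it past the nose onto the rim, where the nose holds it (a neighbour may go down, or lift, with it).
- clip2 (a joint): Sprung clip outside the caddy's long wall at caddy x = -46, y = +84.8 mm, value = outward deflection (m, 0 to 0.008). Its round nose, diameter 12 mm, overhangs the rim's outer edge by 3.2 mm, axis 9.6 mm above the rim. The cover first rests on the noses, plate about 15 mm above the rim; a push of about 8 to 18 N on a corner springs it past the nose onto the rim, where the nose holds it (a neighbour may go down, or lift, with it).
- clip3 (a joint): Sprung clip outside the caddy's long wall at caddy x = -46, y = -84.8 mm, value = outward deflection (m, 0 to 0.008). Its round nose, diameter 12 mm, overhangs the rim's outer edge by 3.2 mm, axis 9.6 mm above the rim. The cover first rests on the noses, plate about 15 mm above the rim; a push of about 8 to 18 N on a corner springs it past the nose onto the rim, where the nose holds it (a neighbour may go down, or lift, with it).
- jar: Bystander: small capped jar, 48 mm across, 55 mm high. Origin under its centre.
- beaker: Bystander: clear beaker, 56 mm across, 60 mm high. Origin under its centre.
- tip_box: Bystander: grey box, 85 x 120 x 50 mm high. Origin under its centre.
- flask: Bystander: capped bottle, 52 mm across, 100 mm high. Origin under its centre.
- dish: Bystander: steel bowl, 100 mm across, 25 mm high. Origin under its centre.
- timer: Bystander: white slab-shaped bench timer, 50 x 70 x 22 mm high. Origin under its centre.
Not all that is in view belongs to the job. Leave any turquoise look-alike of the cover alone.

How it is judged:
By the outcome, as a careful person would: the job done as asked, in the order asked, and still so for the second after the job is handed in, with the robot touching nothing.
It also fails if it takes over 72 s, if anything falls off the work surface, if the arm or the gripper's body presses on something with over 40 N, if the wrist force passes 120 N, or if a joint passes its speed limit or range.

## Working session

There is one attempt and no reset: what is moved stays moved. The work goes in short steps, Python scripts to look and compute and a shell command to move; the robot and the scene stay as the last step left them, time stands still between calls to the robot, and variables do not carry over. Pictures are saved under pics/ and viewed, at most 10 in all, crops included, and the job is handed in when it is done.

```bash
mkdir -p pics; cat > h.py <<'E'
import numpy as np, cv2
from bench import status, camera, ctrl
def cloud(c):
    d=c["depth"]; v,u=np.indices(d.shape)
    p=np.stack([(u-c["cx"])/c["fx"]*d,(v-c["cy"])/c["fy"]*d,d],-1)
    E=np.array(c["extrinsics"]); return p@E[:3,:3].T+E[:3,3]
E
python3 - <<'E'
from h import *
o=status.get_obs(); print(o)
for n in("top","side"):
    c=camera(n); cv2.imwrite(f"pics/{n}0.png",c["frame"]); np.savez(f"{n}0.npz",**c); print(n,c["fx"],c["cx"],np.round(c["extrinsics"],3).tolist())
E
```

```text
{'time_s': 0.0, 'q': array([ 9.50676285e-01,  1.81501773e-01,  1.60804713e+00, -1.51805691e-05,
        1.35379524e+00, -2.06319894e-01]), 'dq': array([-0.00267037, -0.00141599,  0.0006083 , -0.00050544, -0.00046353,
       -0.00078   ]), 'joint_efforts': array([-5.31097467e-04, -4.44884741e+01, -3.51335227e+01, -4.69856477e-04,
        9.47392109e-03,  1.15741273e-05]), 'eef_pos': array([0.23086399, 0.52599744, 0.23038733]), 'eef_rot': array([-3.44876712e-04,  2.05425395e-01,  9.78672387e-01, -8.05010149e-04]), 'wrist_force': array([-0.87542709, -0.33994116,  0.21625858]), 'torque': array([ 3.75924134e-02, -2.20433889e-02,  5.56418760e-05]), 'grasp_force': 0.0, 'opening': 0.9988258870622039}
top 476.15310966547656 283.3623020921602 [[0.005, -0.993, 0.116, 0.404], [-1.0, -0.006, -0.007, 0.031], [0.008, -0.116, -0.993, 1.224], [0.0, 0.0, 0.0, 1.0]]
side 531.4919042807933 273.9150430827154 [[0.923, -0.254, 0.29, 0.158], [-0.385, -0.572, 0.724, -0.821], [-0.018, -0.78, -0.626, 0.813], [0.0, 0.0, 0.0, 1.0]]
```

View pics/top0.png

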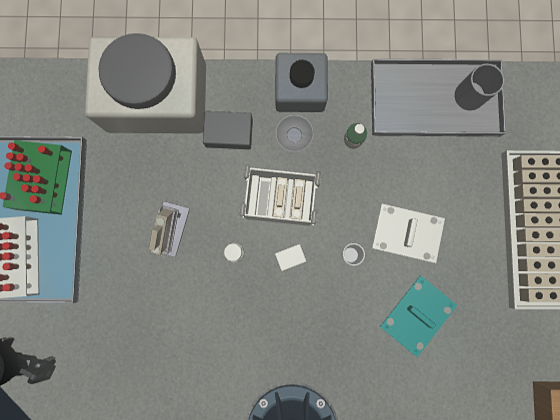

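View pics/side0.png

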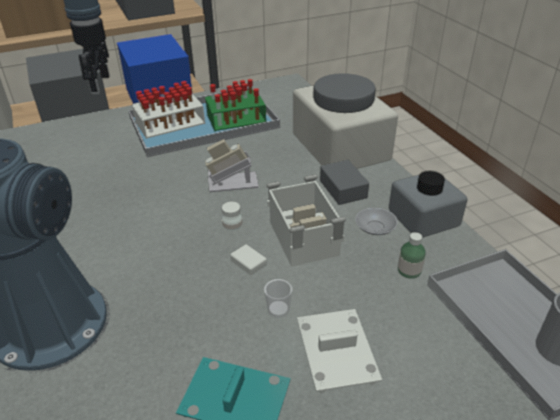

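The top view shows the pack in its cradle at about (165,228). The caddy is at (281,195) with its left (+y) lane free at (264,195), and the white cover is at (409,233). The turquoise look-alike sits at (418,317). The side view agrees.

```bash
python3 - <<'E'
from h import *
T=dict(np.load("top0.npz")); S=dict(np.load("side0.npz")); P=cloud(T); Q=cloud(S)
def box(p): 
    r=cv2.minAreaRect((p[:,:2]*1000).astype(np.float32)); return np.round(r[0],1),np.round(r[1],1),round(r[2],1),len(p)
def win(P,u0,u1,v0,v1,z0,z1):
    p=P[v0:v1,u0:u1].reshape(-1,3); return p[(p[:,2]>z0)&(p[:,2]<z1)]
print("bench",np.median(P[260:300,200:240,2]),np.median(Q[290:310,180:200,2]))
print("cover plate",box(win(P,365,455,195,275,.018,.030)),box(win(P,365,455,195,275,.048,.064)))
print("caddy rim",box(win(P,235,330,160,235,.090,.102)),box(win(P,235,330,160,235,.06,.12)))
print("lane",box(win(P,235,330,160,235,.0,.012)))
print("cover side",box(win(Q,295,385,305,390,.018,.030)),box(win(Q,295,385,305,390,.048,.064)))
p=win(P,135,200,195,265,.006,.2); print("cradle+pack top",box(p)); print("foot",box(win(P,135,200,195,265,.004,.012)), np.percentile(p[:,2],[5,50,95,100]))
q=win(Q,195,265,135,195,.006,.2); print("side",box(q),np.percentile(q[:,2],[5,50,95,100]))
for n,c,w in(("top",T,(140,195,195,265)),("side",S,(195,135,265,195)),("caddy",T,(235,160,330,235))):
    f=c["frame"][w[1]:w[3],w[0]:w[2]]
    cv2.imwrite(f"pics/c_{n}.png",cv2.resize(f,None,fx=6,fy=6,interpolation=cv2.INTER_CUBIC))
a=[cv2.copyMakeBorder(i,0,430-i.shape[0],0,430-i.shape[1],0) for i in (cv2.imread("pics/c_top.png"),cv2.imread("pics/c_side.png"))]
cv2.imwrite("pics/crops.png",np.hstack(a)[:,:800])
E
```

```text
bench 0.00022354092461662756 0.00012212111741283227
cover plate (array([ 488.9, -293.8]), array([165. , 117.1]), 77.0, 2715) (array([ 488.5, -293.4]), array([14.4, 69.9]), 77.8, 174)
caddy rim (array([573.6,  31.4]), array([164. , 116.8]), 84.3, 569) (array([573.3,  31.4]), array([182.5, 125.1]), 84.3, 1390)
lane (array([581.2,  25.6]), array([194.5, 245.9]), 0.4, 2375)
cover side (array([ 486.8, -292.8]), array([167.6, 117. ]), 76.9, 4176) (array([ 485.5, -294.9]), array([16.6, 69.3]), 77.7, 357)
cradle+pack top (array([495.7, 318.1]), array([150. , 166.3]), 89.2, 1420)
foot (array([494.5, 321.7]), array([177.2, 166.1]), 0.5, 587) [0.00690429 0.06896884 0.12386892 0.13527679]
side (array([509.4, 426.6]), array([302.7, 155.1]), 76.3, 2125) [0.00709361 0.05309568 0.11597216 0.13462924]
```

View pics/crops.png

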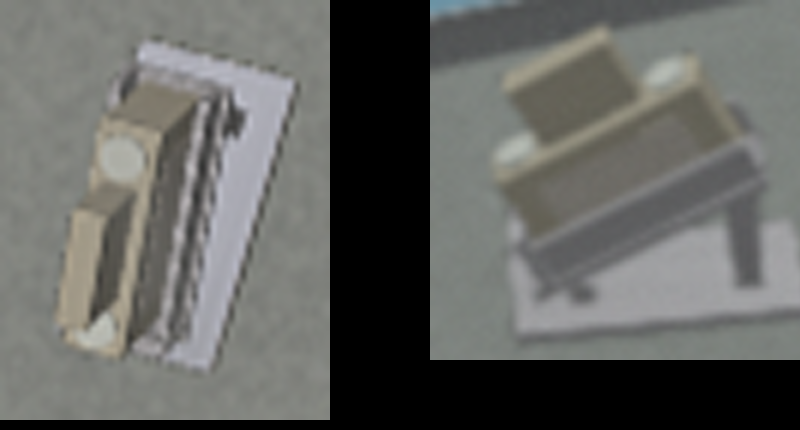

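```bash
cat >> h.py <<'E'
def packpts(c,w,lo=40):
    u0,v0,u1,v1=w; f=c["frame"][v0:v1,u0:u1].astype(int); m=(f[...,2]-f[...,0])>18
    return cloud(c)[v0:v1,u0:u1][m]
E
python3 - <<'E'
from h import *
from scipy.spatial.transform import Rotation as R
T=dict(np.load("top0.npz")); S=dict(np.load("side0.npz"))
def ray(c,u,v,z):
    E=c["extrinsics"]; d=E[:3,:3]@[(u-c["cx"])/c["fx"],(v-c["cy"])/c["fy"],1]; o=E[:3,3]; return o+d*(z-o[2])/d[2]
k=[ray(T,140+a/6,195+b/6,.005) for a,b in((145,42),(297,80),(210,370))]
print("foot corners",np.round(k,4).tolist())
d=k[1]-k[2]; yaw=np.degrees(np.arctan2(d[1],d[0])); print("foot yaw",yaw,np.linalg.norm(d),np.linalg.norm(k[0]-k[1]))
for n,c,w in(("top",T,(140,195,195,265)),("side",S,(195,135,265,195))):
    p=packpts(c,w); p=p[(p[:,2]>.03)&(p[:,2]<.15)]
    # yaw from fin: highest-along-normal points
    y=yaw
    for _ in range(3):
        M=(R.from_euler('z',y,degrees=True)*R.from_euler('y',-25,degrees=True)).as_matrix()
        L=p@M; top=np.percentile(L[:,2],99); s=L[abs(L[:,2]-top)<.005]
        g=L[:,2]
        r=cv2.minAreaRect((s[:,:2]*1000).astype(np.float32)); (cx,cy),(a,b),an=r
        e=an if a>b else an-90
        e=(e+90)%180-90
        y+=e*0.8
    print(n,len(p),"top",top,"fin rect",np.round(r[0],1),np.round(r[1],1),"yaw",y,len(s),"L lims",np.round(np.percentile(L,[1,99],0),4).tolist())
    ft=M@np.array([cx/1000,cy/1000,top]); og=M@np.array([cx/1000,cy/1000,top-.086]); print("fin top",ft,"origin",og)
E
```

```text
foot corners [[0.5649, 0.3296, 0.005], [0.5488, 0.2639, 0.005], [0.4248, 0.2973, 0.005]]
foot yaw -15.043148257943438 0.12843696547431968 0.06758118250221272
top 265 top -0.03369029231557981 fin rect [371.4 440.3] [12.9 49.8] yaw -16.457857730599688 86 L lims [[0.3228, 0.4279, -0.1103], [0.4224, 0.4532, -0.0337]]
fin top [0.46071857 0.32365438 0.1264409 ] origin [0.49559149 0.3134147  0.04849843]
side 59 top -0.039984135506749535 fin rect [384.2 426.9] [44.7 10.9] yaw -14.461676540585803 30 L lims [[0.3577, 0.4136, -0.0796], [0.432, 0.4325, -0.04]]
fin top [0.46034669 0.32196192 0.12614876] origin [0.4955356  0.31286732 0.04820629]
```

```bash
cat >> h.py <<'E'
from scipy.spatial.transform import Rotation as R
def now():
    o=status.get_obs(); q=o["eef_rot"]; return o["eef_pos"],R.from_quat([q[1],q[2],q[3],q[0]]),o
def tool(yaw,pitch=0):  # tool down: x=-obj x, y=obj y, z=-obj z
    return R.from_euler('z',yaw,degrees=True)*R.from_euler('y',pitch,degrees=True)*R.from_euler('y',180,degrees=True)
def row(p,r):
    P,Q,_=now(); return np.round(np.r_[Q.inv().apply(np.array(p)-P)*100,(Q.inv()*r).as_rotvec(degrees=True)],2).tolist()
FT=np.array([.4606,.3230,.1265]); GR=tool(-15.3,-25); PZ=-GR.as_matrix()[:,2]; GP=FT-.029*PZ
E
python3 - <<'E'
from h import *
print(PZ,GP,row(GP+.08*PZ,GR),row(GP,GR))
E
```

```text
[-0.40763958  0.11151757  0.90630779] [0.47242155 0.31976599 0.10021707] [-27.07, -9.66, 5.78, -1.92, -24.98, -8.26] [-30.42, -9.16, 13.03, -1.92, -24.98, -8.26]
```

```bash
python3 -m handwheel '[[[0.2,-27.07,-9.66,5.78,-1.92,-24.98,-8.26],[0.2,-27.07,-9.66,5.78,-1.92,-24.98,-8.26],[0.2,-27.07,-9.66,5.78,-1.92,-24.98,-8.26],[0.2,-27.07,-9.66,5.78,-1.92,-24.98,-8.26],[0.2,-27.07,-9.66,5.78,-1.92,-24.98,-8.26],[0.2,-27.07,-9.66,5.78,-1.92,-24.98,-8.26],[0.2,-27.07,-9.66,5.78,-1.92,-24.98,-8.26],[0.2,-27.07,-9.66,5.78,-1.92,-24.98,-8.26]]]'
python3 -c "
from h import *
print(row(GP,GR)); c=camera('side'); d=camera('top'); cv2.imwrite('pics/a.png',np.hstack([cv2.resize(c['frame'][90:210,180:310],None,fx=3,fy=3),cv2.resize(d['frame'][180:300,120:250],None,fx=3,fy=3)]))"
```

```text
time_s: 1.1
eef_pos: [0.4396, 0.3301, 0.1736]
eef_rot: [0.215, 0.129, 0.968, -0.028]
wrist_force: [-0.1, -0.4, 0.2]
opening: 0.602
grasp_force: 0.0
[-0.01, -0.15, 8.11, 0.13, 0.03, 0.04]
```

View pics/a.png

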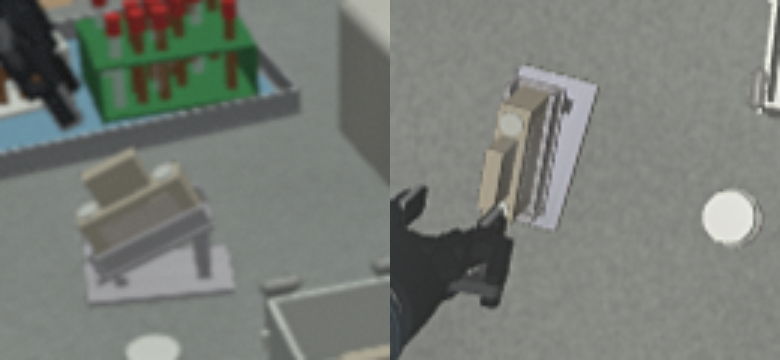

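The gripper is behind and above the fin, tilted with it. Its fingers straddle the fin's line (right crop, fingers near (415,200) and (495,250), fin near (495,175)). I'll advance and pinch.

```bash
python3 -m handwheel '[[[0.2,0,-0.1,3,0,0,0],[0.2,0,-0.15,6,0,0,0],[0.2,0,-0.15,8.1,0,0,0],[0.2,0,-0.15,8.1,0,0,0],[-1,0,-0.15,8.1,0,0,0],[-1,0,-0.15,8.1,0,0,0],[-1,0,-0.15,8.1,0,0,0],[-1,0,-0.15,8.1,0,0,0],[-1,0,-0.15,8.1,0,0,0],[-1,0,-0.15,8.1,0,0,0]]]'
python3 -c "
from h import *
print(row(GP,GR), row(GP+.1*PZ,GR))"
```

```text
time_s: 2.45
eef_pos: [0.4732, 0.3197, 0.1014]
eef_rot: [0.216, 0.13, 0.967, -0.027]
wrist_force: [-4.6, 1.3, 7.7]
opening: 0.15
grasp_force: 60.3
[0.12, -0.01, 0.08, 0.18, 0.1, -0.05] [0.1, 0.02, -9.92, 0.18, 0.1, -0.05]
```

```bash
python3 -m handwheel '[[[-1,0,0,-1.5,0,0,0],[-1,0,0,-4,0,0,0],[-1,0,0,-8,0,0,0],[-1,0,0,-12,0,0,0],[-1,0,0,-12,0,0,0]]]'
python3 -c "
from h import *
P,Q,o=now(); p=np.r_[P[:2],.24]; y=-5.7
CR=tool(y); C=np.array([.5735,.0314,0]); lane=C+R.from_euler('z',y,degrees=True).apply([0,.044,0])
print(row(p,CR), row([*lane[:2],.24],CR), lane)"
```

```text
time_s: 3.08
eef_pos: [0.4241, 0.3336, 0.2125]
eef_rot: [0.217, 0.13, 0.967, -0.026]
wrist_force: [0.8, 0.5, -2.2]
opening: 0.148
grasp_force: 59.0
[-1.17, 0.02, -2.49, -1.74, 25.19, -9.43] [-20.79, -20.88, 6.6, -1.74, 25.19, -9.43] [0.57787007 0.07518245 0.        ]
```

```bash
python3 -m handwheel '[[[-1,-1.17,0.02,-2.49,-0.6,8,-3],[-1,-1.17,0.02,-2.49,-1.2,16,-6],[-1,-1.17,0.02,-2.49,-1.74,25.19,-9.43],[-1,-5,-4,-0.7,-1.74,25.19,-9.43],[-1,-9,-8,1,-1.74,25.19,-9.43],[-1,-13,-12,2.8,-1.74,25.19,-9.43],[-1,-17,-17,5,-1.74,25.19,-9.43],[-1,-20.79,-20.88,6.6,-1.74,25.19,-9.43],[-1,-20.79,-20.88,6.6,-1.74,25.19,-9.43],[-1,-20.79,-20.88,6.6,-1.74,25.19,-9.43]]]'
python3 - <<'E'
from h import *
c=camera('side'); d=camera('top'); np.savez('t1.npz',**d); np.savez('s1.npz',**c)
P,Q,o=now(); print(P,Q.as_matrix().round(3).tolist(),o["wrist_force"])
for n,k,w in(("side",c,(220,70,360,230)),("top",d,(210,140,340,240))):
    p=packpts(k,w); p=p[(p[:,2]>.165)&(p[:,2]<.36)]; L=Q.inv().apply(p-P)*1000
    print(n,len(p),np.percentile(L,[2,10,50,90,98],0).round(1).tolist())
    print(" rect",cv2.minAreaRect((p[:,:2]*1000).astype(np.float32)))
cv2.imwrite('pics/b.png',np.hstack([cv2.resize(c['frame'][110:270,230:360],None,fx=3,fy=3),cv2.resize(d['frame'][120:280,220:350],None,fx=3,fy=3)]))
E
```

```text
time_s: 4.32
eef_pos: [0.5765, 0.0732, 0.235]
eef_rot: [-0.004, 0.051, 0.999, -0.002]
wrist_force: [-0.4, 1.1, -3.0]
opening: 0.153
grasp_force: 59.7
[0.57644582 0.07450782 0.23569832] [[-0.995, 0.1, -0.006], [0.1, 0.995, -0.003], [0.006, -0.004, -1.0]] [ 0.15066653 -0.31104736 -2.15812095]
side 103 [[-40.9, -15.5, -26.0], [-24.2, -14.9, -25.1], [13.5, -10.4, 9.0], [41.4, -1.7, 10.5], [51.4, 2.4, 11.5]]
 rect ((571.66162109375, 68.8366470336914), (19.326250076293945, 95.63340759277344), 83.3152847290039)
top 149 [[11.3, -12.5, -27.7], [19.4, -11.3, -25.4], [29.4, -2.1, 8.2], [49.9, 10.5, 11.5], [51.8, 12.0, 12.5]]
 rect ((546.1206665039062, 77.40827941894531), (25.34154510498047, 43.30900573730469), 85.19305419921875)
```

View pics/b.png

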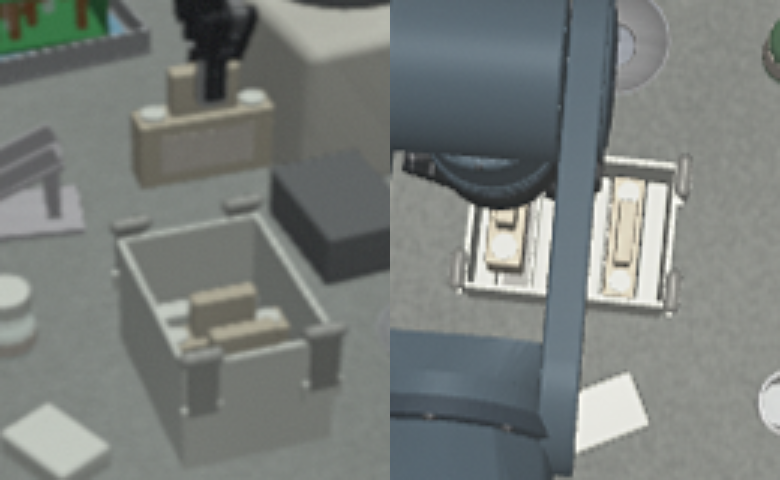

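The pack hangs upright above the free lane, with its block at side crop (200,145). The pads hold the fin, and the block's top is about 9 mm below the TCP. I'll check its tilt and work out the descent.

```bash
cat >> h.py <<'E'
CR=tool(-5.7); LANE=np.array([.5779,.0752,0]); CX=R.from_euler('z',-5.7,degrees=True).apply([1,0,0]); CY=R.from_euler('z',-5.7,degrees=True).apply([0,1,0])
E
python3 - <<'E'
from h import *
P,Q,o=now()
for n,w in(("s1",(220,70,360,230)),("t1",(210,140,340,240))):
    k=dict(np.load(n+".npz")); p=packpts(k,w); p=p[(p[:,2]>.165)&(p[:,2]<.36)]; L=Q.inv().apply(p-P)*1000
    s=L[(L[:,2]>5)&(L[:,2]<12.5)]; print(n,len(s),np.degrees(np.arctan(np.polyfit(s[:,0],s[:,2],1)[0])),np.ptp(s[:,0]))
t=LANE+.0013*CX
for z in(.13,.09,.065): print(row(t+[0,0,z],CR))
E
```

```text
s1 78 0.06269509007303113 95.60650582875479
t1 118 1.527668892093732 43.45039525393324
[-0.33, 0.13, 10.57, -0.23, -0.34, -0.03]
[-0.35, 0.14, 14.57, -0.23, -0.34, -0.03]
[-0.37, 0.15, 17.07, -0.23, -0.34, -0.03]
```

Upright. Descending.

```bash
python3 -m handwheel '[[[-1,-0.33,0.13,3,-0.2,-0.3,0],[-1,-0.33,0.13,6,-0.2,-0.3,0],[-1,-0.33,0.13,9,-0.2,-0.3,0],[-1,-0.34,0.13,11,-0.2,-0.3,0],[-1,-0.35,0.14,12.5,-0.2,-0.3,0],[-1,-0.35,0.14,13.5,-0.2,-0.3,0],[-1,-0.35,0.14,14.5,-0.2,-0.3,0],[-1,-0.35,0.14,14.5,-0.2,-0.3,0]]]'
python3 -c "
from h import *
print(status.get_obs()['wrist_force'],row(LANE+.0013*CX+[0,0,.065],CR))"
```

```text
time_s: 5.42
eef_pos: [0.58, 0.0741, 0.0911]
eef_rot: [0.0, 0.05, 0.999, -0.0]
wrist_force: [0.0, 0.1, -2.4]
opening: 0.153
grasp_force: 59.6
[ 0.01554748  0.1382801  -2.36673969] [0.09, 0.09, 2.61, -0.04, 0.01, -0.08]
```

```bash
python3 -m handwheel '[[[-1,0.05,0.09,0.3,0,0,0],[-1,0.05,0.09,0.8,0,0,0],[-1,0.05,0.09,1.3,0,0,0],[-1,0.05,0.09,1.8,0,0,0],[-1,0.05,0.09,2.2,0,0,0],[-1,0.05,0.09,2.2,0,0,0]]]'
```

```text
time_s: 6.18
eef_pos: [0.5797, 0.075, 0.0691]
eef_rot: [0.0, 0.051, 0.999, -0.0]
wrist_force: [0.1, 0.3, -3.1]
opening: 0.15
grasp_force: 59.6
```

```bash
python3 -m handwheel '[[[-1,0,0,0.2,0,0,0],[-1,0,0,0.35,0,0,0],[-1,0,0,0.5,0,0,0],[-1,0,0,0.6,0,0,0],[-1,0,0,0.6,0,0,0]]]'
```

```text
time_s: 6.8
eef_pos: [0.5803, 0.0751, 0.0658]
eef_rot: [0.001, 0.05, 0.999, -0.0]
wrist_force: [-6.3, 1.0, 12.8]
opening: 0.152
grasp_force: 61.9
```

```bash
python3 -m handwheel '[[[-1,0,0,-0.15,0,0,0],[-0.38,0,0,-0.15,0,0,0],[-0.38,0,0,-0.15,0,0,0],[-0.38,0,0,-0.15,0,0,0],[-0.38,0,0,-1.5,0,0,0],[-0.38,0,0,-4,0,0,0],[-0.38,0,0,-8,0,0,0],[-0.38,0,0,-13,0,0,0],[-0.38,0,0,-18,0,0,0],[-0.38,0,0,-18,0,0,0]]]'
python3 - <<'E'
from h import *
V=tool(-13.0); K=np.array([.4885,-.2938,0])
print(row(K+[0,0,.25],V))
E
```

```text
time_s: 8.05
eef_pos: [0.5828, 0.075, 0.2503]
eef_rot: [0.006, 0.05, 0.999, -0.001]
wrist_force: [-0.4, -0.3, 0.0]
opening: 0.312
grasp_force: 0.0
[5.67, -37.64, -0.02, 0.02, 0.7, 7.22]
```

```bash
python3 -m handwheel '[[[0.2,1,-6,0,0,0.7,7.22],[0.2,2,-12,0,0,0.7,7.22],[0.2,3,-18,0,0,0.7,7.22],[0.2,4,-24,0,0,0.7,7.22],[0.2,5,-30,0,0,0.7,7.22],[0.2,5.67,-36,0,0,0.7,7.22],[0.2,5.67,-37.64,2,0,0.7,7.22],[0.2,5.67,-37.64,5,0,0.7,7.22],[0.2,5.67,-37.64,8,0,0.7,7.22],[0.2,5.67,-37.64,8,0,0.7,7.22]]]'
python3 - <<'E'
from h import *
V=tool(-13.0); K=np.array([.4885,-.2938,0])
print(row(K+[0,0,.1],V),row(K+[0,0,.030],V))
d=camera('top'); c=camera('side'); np.savez('t2.npz',**d); np.savez('s2.npz',**c)
Ci=R.from_euler('z',-5.7,degrees=True).inv(); C=np.array([.5735,.0314,0])
for n,k,w in(("top",d,(235,160,330,235)),("side",c,(260,175,350,265))):
    p=packpts(k,w); L=Ci.apply(p-C)*1000
    for a,b in((-60,-22),(-22,22),(22,70)):
        s=L[(L[:,1]>a)&(L[:,1]<b)]
        for z0,z1 in((50,65),(82,98)):
            q=s[(s[:,2]>z0)&(s[:,2]<z1)]
            if len(q)>3: print(n,a,z0,len(q),np.percentile(q,[3,50,97],0).round(1).tolist())
cv2.imwrite('pics/d.png',np.hstack([cv2.resize(c['frame'][160:290,250:370],None,fx=3,fy=3),cv2.resize(d['frame'][150:280,230:350],None,fx=3,fy=3)]))
E
```

```text
time_s: 9.3
eef_pos: [0.4837, -0.2912, 0.1602]
eef_rot: [-0.008, 0.113, 0.994, 0.002]
wrist_force: [-0.5, -0.4, -0.0]
opening: 0.6
grasp_force: 0.0
[-0.63, -0.17, 6.01, 0.15, -0.99, 0.02] [-0.75, -0.19, 13.01, 0.15, -0.99, 0.02]
top -60 50 193 [[-48.5, -56.1, 52.5], [-4.7, -40.2, 57.3], [47.4, -31.6, 61.5]]
top -60 82 119 [[-24.5, -50.6, 87.1], [-1.5, -44.1, 91.1], [22.7, -37.5, 94.9]]
top -22 50 193 [[-48.2, -12.4, 53.1], [-4.8, -0.5, 57.1], [47.1, 12.1, 61.4]]
top -22 82 120 [[-24.5, -7.0, 85.1], [-1.4, -0.3, 91.2], [22.1, 6.2, 94.8]]
top 22 50 182 [[-48.1, 32.1, 53.4], [-4.4, 37.8, 57.2], [48.6, 56.5, 61.6]]
top 22 82 113 [[-22.8, 38.2, 87.4], [-0.4, 44.6, 91.5], [23.0, 50.6, 95.6]]
side -60 82 94 [[-25.0, -51.1, 88.5], [-2.6, -46.4, 91.2], [20.4, -39.3, 93.5]]
side -22 50 20 [[-33.9, -13.1, 54.3], [-25.9, -9.7, 56.8], [-18.5, -6.3, 59.7]]
side -22 82 83 [[-24.4, -8.6, 88.4], [-2.2, -1.9, 91.3], [19.6, 5.2, 93.8]]
side 22 50 32 [[-34.9, 29.7, 54.5], [-22.7, 34.4, 57.2], [46.6, 44.2, 59.9]]
side 22 82 77 [[-23.8, 35.4, 89.0], [-0.8, 41.9, 91.2], [20.7, 51.0, 93.6]]
```

View pics/d.png

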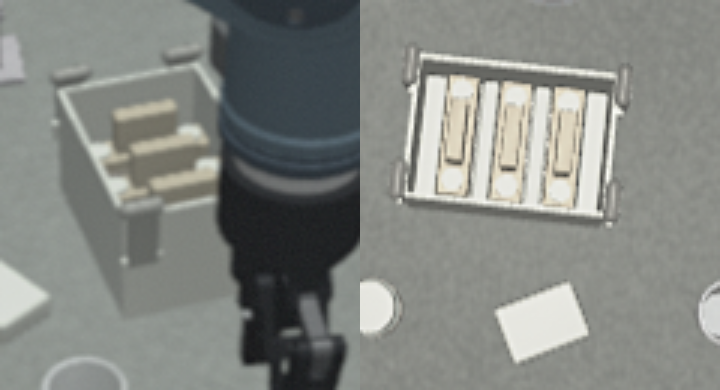

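All three fins stand at the same height (z = 91 mm), so the pack is home in the left lane (right crop, (460,135)). Next I'll grasp the cover's handle.

```bash
python3 -m handwheel '[[[0.2,-0.6,-0.17,4,0,-0.99,0],[0.2,-0.65,-0.18,8,0,-0.99,0],[0.2,-0.7,-0.19,11.5,0,-0.99,0],[0.2,-0.75,-0.19,13,0,-0.99,0],[0.2,-0.75,-0.19,13,0,-0.99,0],[-1,-0.75,-0.19,13,0,-0.99,0],[-1,-0.75,-0.19,13,0,-0.99,0],[-1,-0.75,-0.19,13,0,-0.99,0],[-1,-0.75,-0.19,13,0,-0.99,0],[-1,-0.75,-0.19,13,0,-0.99,0]]]'

```

```text
time_s: 10.65
eef_pos: [0.4921, -0.2982, 0.0355]
eef_rot: [0.004, 0.113, 0.994, -0.002]
wrist_force: [0.0, -0.3, 8.2]
opening: 0.152
grasp_force: 61.2
```

```bash
python3 - <<'E'
from h import *
P,Q,o=now(); print(P,o["q"],o["wrist_force"],o["torque"]); V=tool(-13.0); K=np.array([.4885,-.2938,0])
print(row(K+[0,0,.030],V))
d=camera('top'); p=cloud(d)[195:275,365:455].reshape(-1,3)
m=(p[:,2]>.018)&(p[:,2]<.030); print(cv2.minAreaRect((p[m,:2]*1000).astype(np.float32)))
E
```

```text
[ 0.49209386 -0.29819324  0.03554796] [-0.75212809  0.42545201  1.73747646  0.00244989  0.96918898 -2.0973054 ] [ 0.02880876 -0.25290968  8.15285603] [0.03472922 0.04928122 0.06273162]
[0.45, 0.35, 0.55, -0.17, 0.53, -0.01]
((488.53460693359375, -296.7940673828125), (165.1454620361328, 116.22721099853516), 77.62319946289062)
```

The tool sits 5 mm higher than planned on the handle, so I'll regrip lower.

```bash
python3 -m handwheel '[[[-0.3,0,0,0,0,0,0],[-0.3,0,0,0,0,0,0],[-0.3,0.3,0.1,0.4,0,0.5,0],[-0.3,0.3,0.1,0.6,0,0.5,0],[-0.3,0.3,0.1,0.6,0,0.5,0],[-1,0.3,0.1,0.6,0,0.5,0],[-1,0.3,0.1,0.6,0,0.5,0],[-1,0.3,0.1,0.6,0,0.5,0],[-1,0.3,0.1,0.6,0,0.5,0]]]'
python3 -c "
from h import *
print(now()[0],now()[1].as_matrix().round(3).tolist())"
```

```text
time_s: 11.82
eef_pos: [0.4884, -0.2955, 0.0278]
eef_rot: [-0.001, 0.113, 0.994, -0.001]
wrist_force: [0.5, 0.2, -0.4]
opening: 0.156
grasp_force: 58.9
[ 0.48838719 -0.29549889  0.02783727] [[-0.974, 0.225, -0.002], [0.225, 0.974, -0.001], [0.002, -0.001, -1.0]]
```

```bash
python3 -m handwheel '[[[-1,0,0,-1,0,0,0],[-1,0,0,-3,0,0,0],[-1,0,0,-7,0,0,0],[-1,0,0,-12,0,0,0],[-1,0,0,-17,0,0,0],[-1,0,0,-19,0,0,0],[-1,0,0,-19,0,0,0]]]'
python3 - <<'E'
from h import *
print(row([.5735,.0314,.22],CR)); print(now()[2]["wrist_force"])
E
```

```text
time_s: 12.7
eef_pos: [0.4899, -0.2963, 0.2213]
eef_rot: [0.001, 0.113, 0.994, -0.002]
wrist_force: [0.8, 0.1, -1.5]
opening: 0.152
grasp_force: 58.8
[-0.77, 33.81, -0.01, -0.26, 0.15, -7.31]
[ 0.82966334  0.08426611 -1.4991004 ]
```

```bash
python3 -m handwheel '[[[-1,-0.1,3,0,0,0,-0.6],[-1,-0.2,8,0,0,0,-1.6],[-1,-0.3,13,0,0,0,-2.8],[-1,-0.4,18,0,0,0,-4],[-1,-0.6,23,0,0,0,-5],[-1,-0.7,28,0,0,0,-6],[-1,-0.77,32,0,-0.2,0.15,-7],[-1,-0.77,33.8,0,-0.26,0.15,-7.31],[-1,-0.77,33.8,0,-0.26,0.15,-7.31],[-1,-0.77,33.8,0,-0.26,0.15,-7.31]]]'
python3 - <<'E'
from h import *
P,Q,o=now(); print(P,o["wrist_force"],Q.as_matrix().round(3).tolist())
for n in("top","side"):
    d=camera(n); cv2.imwrite(f'pics/e_{n}.png',d['frame']); p=cloud(d); np.savez(f'{n}3.npz',**d)
    f=d["frame"].astype(int); m=(f.min(-1)>150)&(p[...,2]>.20)&(p[...,2]<.228)&(abs(p[...,0]-P[0])<.12)&(abs(p[...,1]-P[1])<.14)
    q=p[m]; print(n,len(q),np.median(q[:,2]),cv2.minAreaRect((q[:,:2]*1000).astype(np.float32)))
    A=np.c_[q-P,np.ones(len(q))]; s=np.linalg.lstsq(A[:,[0,1,3]],A[:,2],rcond=None)[0]; print(" slopes",s)
a,b=cv2.imread('pics/e_side.png')[60:300,200:400],cv2.imread('pics/e_top.png')[110:350,180:380]
cv2.imwrite('pics/e.png',cv2.resize(np.hstack([a,b]),None,fx=2,fy=2))
E
```

```text
time_s: 13.95
eef_pos: [0.5721, 0.031, 0.2169]
eef_rot: [-0.003, 0.05, 0.999, 0.002]
wrist_force: [-0.1, -0.3, -1.6]
opening: 0.149
grasp_force: 58.8
[0.57206875 0.03103959 0.21691446] [-0.1309243  -0.32178003 -1.56103274] [[-0.995, 0.1, -0.005], [0.1, 0.995, 0.004], [0.006, 0.003, -1.0]]
top 1339 0.21338245078769424 ((544.4359741210938, 30.003742218017578), (156.82272338867188, 64.13348388671875), 85.1860122680664)
 slopes [-0.00457672  0.00540304 -0.00373592]
side 1626 0.2135704968723608 ((570.1295776367188, 31.197181701660156), (169.17605590820312, 116.9276123046875), 83.71656799316406)
 slopes [-0.00428123  0.00352523 -0.00333582]
```

View pics/e.png

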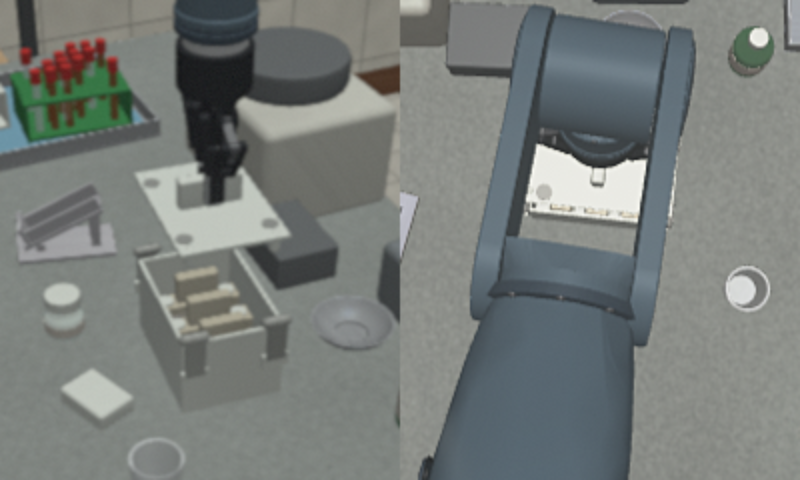

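The cover hangs level over the caddy (side crop plate centre (215,205)), about 2 mm short in x. I'll correct that and lower it.

```bash
python3 - <<'E'
from h import *
for z in(.15,.128,.119): print(row([.5740,.0312,z],CR))
E
```

```text
[-0.21, 0.03, 6.72, 0.19, -0.29, -0.1]
[-0.22, 0.02, 8.92, 0.19, -0.29, -0.1]
[-0.22, 0.02, 9.82, 0.19, -0.29, -0.1]
```

```bash
python3 -m handwheel '[[[-1,-0.2,0.02,2,0.19,-0.29,-0.1],[-1,-0.21,0.02,4.5,0.19,-0.29,-0.1],[-1,-0.22,0.02,7,0.19,-0.29,-0.1],[-1,-0.22,0.02,8.2,0.19,-0.29,-0.1],[-1,-0.22,0.02,8.7,0.19,-0.29,-0.1],[-1,-0.22,0.02,8.7,0.19,-0.29,-0.1]]]'
python3 - <<'E'
from h import *
print(row([.5740,.0312,.119],CR))
c=camera("side"); d=camera("top"); np.savez("s4.npz",**c)
p=cloud(c); f=c["frame"].astype(int); P=now()[0]
m=(f.min(-1)>120)&(p[...,2]>.117)&(p[...,2]<.136)&(abs(p[...,0]-P[0])<.12)&(abs(p[...,1]-P[1])<.14)
q=p[m]; print(np.median(q[:,2]),cv2.minAreaRect((q[:,:2]*1000).astype(np.float32)))
cv2.imwrite('pics/f.png',np.hstack([cv2.resize(c['frame'][150:290,250:360],None,fx=4,fy=4),cv2.resize(d['frame'][150:250,230:320],None,fx=3.9,fy=5.6)]))
E
```

```text
time_s: 14.8
eef_pos: [0.5746, 0.0323, 0.1308]
eef_rot: [0.0, 0.049, 0.999, 0.0]
wrist_force: [0.1, -0.2, -1.4]
opening: 0.154
grasp_force: 58.9
[0.05, -0.11, 1.18, 0.02, 0.05, 0.08]
0.1272174264498867 ((572.1177368164062, 32.42521286010742), (169.2237548828125, 118.43898010253906), 84.63517761230469)
```

View pics/f.png

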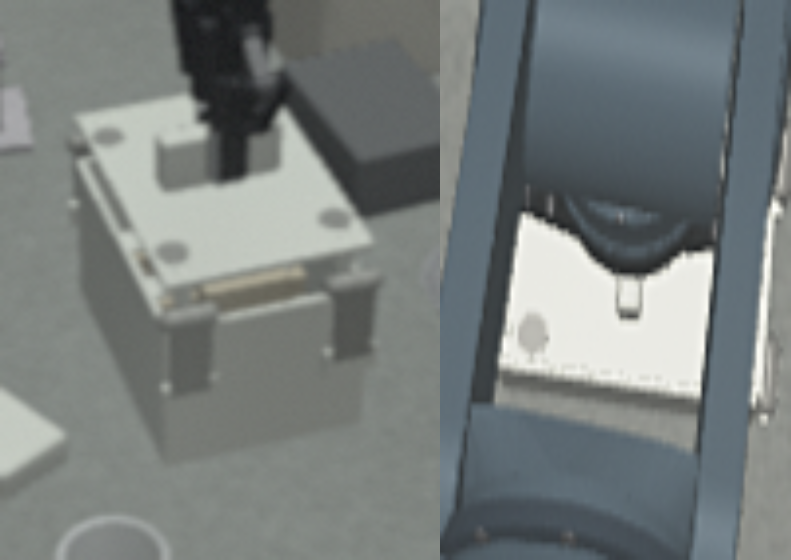

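The cover sits squarely over the caddy's mouth, about 1 mm too far in +y. I'll trim that and lower it onto the noses.

```bash
python3 -m handwheel '[[[-1,0.03,-0.1,0.3,0,0,0],[-1,0.03,-0.1,0.6,0,0,0],[-1,0.03,-0.1,0.9,0,0,0],[-1,0.03,-0.1,1.1,0,0,0],[-1,0.03,-0.1,1.1,0,0,0]]]'
```

```text
time_s: 15.52
eef_pos: [0.5741, 0.0316, 0.1198]
eef_rot: [0.0, 0.049, 0.999, 0.0]
wrist_force: [-1.5, -0.1, 1.8]
opening: 0.156
grasp_force: 59.4
```

```bash
python3 -m handwheel '[[[-1,0,0,0.15,0,0,0],[-0.2,0,0,0.15,0,0,0],[-0.2,0,0,0.1,0,0,0],[-0.2,0,0,0.1,0,0,0],[-0.2,0,0,-2,0,0,0],[-0.2,0,0,-4.5,0,0,0],[-0.6,0,0,-7,0,0,0],[-1,0,0,-7,0,0,0],[-1,0,0,-7,0,0,0]]]'
python3 - <<'E'
from h import *
c=camera("side"); p=cloud(c); f=c["frame"].astype(int); C=np.array([.574,.0315,0])
m=(f.min(-1)>120)&(p[...,2]>.104)&(p[...,2]<.124)&(abs(p[...,0]-C[0])<.12)&(abs(p[...,1]-C[1])<.14)
q=p[m]; print(np.median(q[:,2]),cv2.minAreaRect((q[:,:2]*1000).astype(np.float32)))
A=np.c_[q-C,np.ones(len(q))]; print(np.linalg.lstsq(A[:,[0,1,3]],A[:,2],rcond=None)[0])
for i,(a,b) in enumerate(((46,56),(46,-56),(-46,56),(-46,-56))):
    t=C+a/1000*CX+b/1000*CY; print(i,t,row(t+[0,0,.135],CR))
E
```

```text
time_s: 16.65
eef_pos: [0.5733, 0.0317, 0.1882]
eef_rot: [-0.001, 0.049, 0.999, 0.0]
wrist_force: [-0.3, 0.2, -0.4]
opening: -0.004
grasp_force: 0.0
0.11617583637903794 ((570.6397094726562, 29.126197814941406), (179.02517700195312, 122.6052474975586), 84.55626678466797)
[0.00225787 0.00864096 0.11619151]
0 [0.62533446 0.0826544  0.        ] [-4.72, 5.57, 5.28, 0.03, -0.11, 0.1]
1 [ 0.61421065 -0.02879182  0.        ] [-4.7, -5.63, 5.27, 0.03, -0.11, 0.1]
2 [0.53378935 0.09179182 0.        ] [4.48, 5.59, 5.29, 0.03, -0.11, 0.1]
3 [ 0.52266554 -0.0196544   0.        ] [4.5, -5.61, 5.29, 0.03, -0.11, 0.1]
```

```bash
python3 -m handwheel '[[[-1,-2.4,2.8,2,0,0,0],[-1,-4.72,5.57,4,0,0,0],[-1,-4.72,5.57,6,0,0,0],[-1,-4.72,5.57,7,0,0,0],[-1,-4.72,5.57,7.5,0,0,0],[-1,-4.72,5.57,8,0,0,0],[-1,-4.72,5.57,8.4,0,0,0],[-1,-4.72,5.57,8.7,0,0,0],[-1,-4.72,5.57,8.75,0,0,0],[-1,-4.72,5.57,8.75,0,0,0]]]'
```

```text
time_s: 17.95
eef_pos: [0.6267, 0.0815, 0.1046]
eef_rot: [0.001, 0.049, 0.999, -0.0]
wrist_force: [-7.1, -2.9, 16.5]
opening: 0.001
grasp_force: 7.7
```

```bash
python3 -m handwheel '[[[-1,0,0,0.2,0,0,0],[-1,0,0,0.4,0,0,0],[-1,0,0,0.6,0,0,0],[-1,0,0,0.6,0,0,0]]]'
```

```text
time_s: 18.45
eef_pos: [0.6273, 0.0816, 0.1029]
eef_rot: [0.002, 0.049, 0.999, -0.001]
wrist_force: [-18.6, -2.3, 42.3]
opening: -0.0
grasp_force: 20.5
```

```bash
python3 -m handwheel '[[[-1,0,0,-1,0,0,0],[-1,0,0,-4,0,0,0],[-1,0,0,-7.5,0,0,0],[-1,0,0,-7.5,0,0,0]]]'
cat >> h.py <<'E'
C=np.array([.574,.0315,0])
def corners():
    for n in("side","top"):
        c=camera(n); p=cloud(c); out=[]
        for i,(a,b) in enumerate(((46,56),(46,-56),(-46,56),(-46,-56))):
            t=C+a/1000*CX+b/1000*CY; d=np.hypot(p[...,0]-t[0],p[...,1]-t[1]); z=p[...,2][(d<.009)&(p[...,2]>.09)]
            z=z[z<.14]; out.append((round(float(np.median(z)),4) if len(z) else None,len(z)))
        print(n,out)
    print("now",now()[0])
    for i,(a,b) in enumerate(((46,56),(46,-56),(-46,56),(-46,-56))):
        print(i,row(C+a/1000*CX+b/1000*CY+[0,0,.12],CR))
    return c
E
python3 -c "
from h import *
corners()"
```

```text
time_s: 18.95
eef_pos: [0.6279, 0.0823, 0.1739]
eef_rot: [0.003, 0.049, 0.999, 0.0]
wrist_force: [0.3, 0.2, -0.2]
opening: -0.003
grasp_force: 0.0
side [(0.1045, 5), (0.1144, 31), (0.1042, 25), (0.1146, 32)]
top [(0.1041, 41), (0.1136, 43), (None, 0), (0.1146, 52)]
now [0.62574428 0.08239867 0.1703046 ]
0 [0.04, 0.02, 5.03, 0.03, -0.02, 0.09]
1 [0.06, -11.18, 5.02, 0.03, -0.02, 0.09]
2 [9.24, 0.03, 5.03, 0.03, -0.02, 0.09]
3 [9.26, -11.17, 5.03, 0.03, -0.02, 0.09]
```

Corners 0 and 2 went down together. Next are corners 1 and 3.

```bash
python3 -m handwheel '[[[-1,0.06,-5.6,1,0,0,0],[-1,0.06,-11.18,3,0,0,0],[-1,0.06,-11.18,4.5,0,0,0],[-1,0.06,-11.18,5.2,0,0,0],[-1,0.06,-11.18,5.8,0,0,0],[-1,0.06,-11.18,6.4,0,0,0],[-1,0.06,-11.18,6.9,0,0,0],[-1,0.06,-11.18,7.2,0,0,0],[-1,0.06,-11.18,7.4,0,0,0],[-1,0.06,-11.18,7.4,0,0,0]]]'
```

```text
time_s: 20.3
eef_pos: [0.6153, -0.0273, 0.1009]
eef_rot: [0.001, 0.048, 0.999, 0.0]
wrist_force: [-13.1, 2.9, 27.1]
opening: 0.0
grasp_force: 13.8
```

```bash
python3 -m handwheel '[[[-1,0,0,-1,0,0,0],[-1,0,0,-4,0,0,0],[-1,0,0,-7,0,0,0],[-1,0,0,-7,0,0,0]]]'
python3 -c "
from h import *
corners()"
```

```text
time_s: 20.8
eef_pos: [0.6168, -0.0285, 0.1696]
eef_rot: [0.003, 0.048, 0.999, -0.0]
wrist_force: [0.0, 0.2, -0.3]
opening: 0.001
grasp_force: 0.0
side [(0.1031, 24), (0.1022, 34), (0.1021, 33), (0.1017, 38)]
top [(0.1019, 43), (0.1013, 34), (0.1012, 22), (None, 0)]
now [ 0.61464594 -0.02822599  0.16626446]
0 [0.01, 11.14, 4.63, 0.03, 0.01, 0.14]
1 [0.04, -0.06, 4.63, 0.03, 0.01, 0.14]
2 [9.21, 11.16, 4.63, 0.03, 0.01, 0.14]
3 [9.24, -0.04, 4.62, 0.03, 0.01, 0.14]
```

All four read near home, with corner 0 about 0.8 mm high. I'll press 3, 2 and 0 to be sure.

```bash
python3 -m handwheel '[[[-1,4.6,0,2,0,0,0],[-1,9.24,-0.04,4,0,0,0],[-1,9.24,-0.04,5.8,0,0,0],[-1,9.24,-0.04,6.5,0,0,0],[-1,9.24,-0.04,6.85,0,0,0],[-1,9.24,-0.04,6.85,0,0,0]]]' | grep -E "pos|force"
python3 -m handwheel '[[[-1,0,0,-3,0,0,0],[-1,0,0,-6.85,0,0,0],[-1,0,5.6,-6.85,0,0,0],[-1,0,11.2,-5,0,0,0],[-1,0,11.2,-2.5,0,0,0],[-1,0,11.2,-1,0,0,0],[-1,0,11.2,-0.3,0,0,0],[-1,0,11.2,0,0,0,0],[-1,0,11.2,0,0,0,0]]]' | grep -E "pos|force"
python3 -m handwheel '[[[-1,0,0,-2.5,0,0,0],[-1,-4.6,0,-2.5,0,0,0],[-1,-9.2,0,-2.5,0,0,0],[-1,-9.2,0,-1,0,0,0],[-1,-9.2,0,-0.3,0,0,0],[-1,-9.2,0,0.1,0,0,0],[-1,-9.2,0,0.1,0,0,0]]]' | grep -E "pos|force"
python3 -m handwheel '[[[-1,0,0,-5,0,0,0],[-1,0,0,-11,0,0,0],[-1,0,6,-14,0,0,0],[-1,0,12,-14,0,0,0],[-1,0,18,-14,0,0,0],[-1,0,18,-14,0,0,0]]]' | grep -E "pos|force"
python3 - <<'E'
from h import *
d=corners(); c=camera("side")
cv2.imwrite('pics/g.png',np.hstack([cv2.resize(c['frame'][150:290,250:360],None,fx=3.5,fy=3.5),cv2.resize(d['frame'][150:290,230:340],None,fx=3.5,fy=3.5)]))
E
```

```text
eef_pos: [0.5213, -0.0196, 0.1008]
wrist_force: [-24.0, 4.3, 35.6]
grasp_force: 17.9
eef_pos: [0.534, 0.091, 0.101]
wrist_force: [-11.8, 1.4, 19.7]
grasp_force: 9.9
eef_pos: [0.6247, 0.0816, 0.101]
wrist_force: [-9.5, -2.4, 23.0]
grasp_force: 11.4
eef_pos: [0.6409, 0.2658, 0.2367]
wrist_force: [-0.6, -0.8, -0.2]
grasp_force: 0.0
side [(0.1024, 23), (0.102, 36), (0.1019, 30), (0.1023, 38)]
top [(0.1023, 45), (0.102, 41), (0.1016, 47), (0.1011, 44)]
now [0.64157359 0.26180267 0.23662178]
0 [-0.12, -17.98, 11.67, -0.03, -0.07, 0.19]
1 [-0.08, -29.18, 11.68, -0.03, -0.07, 0.19]
2 [9.08, -17.95, 11.68, -0.03, -0.07, 0.19]
3 [9.12, -29.15, 11.69, -0.03, -0.07, 0.19]
```

View pics/g.png

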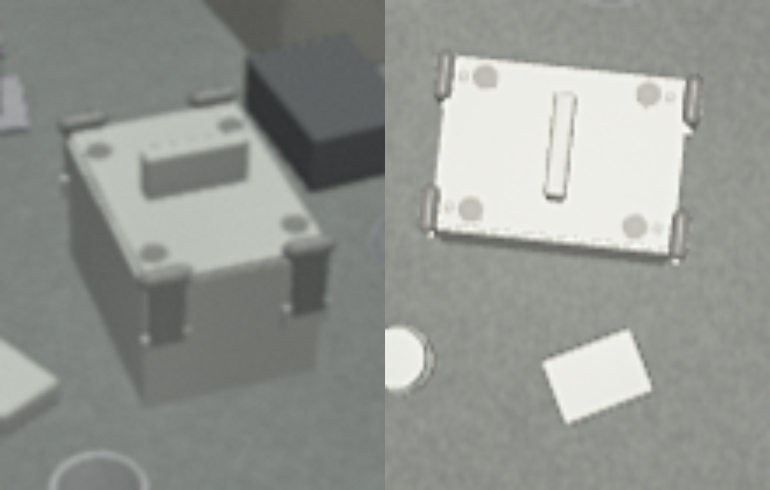

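The cover lies flush on the rim, and all four noses overlap its edges (right crop (445,77), (692,100), (430,210), (678,235)). The jar, beaker and timer in view have not moved. I'll hand it in.

```bash
python3 -c "
from bench import ctrl
print(ctrl.hand_in())"
```

```text
the job is handed in; nothing more can be done
None
```

The job is handed in: the pack stands fully down in the free lane, and the cover is flush on the rim with all four clips over its edge, though the hand-in gave no verdict.

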